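Put the lids on the glue bowl and the screw tub

TASK

The glue bowl and the screw tub are standing open. Put each one's own wooden lid on it, the large lid on the bowl and the small lid on the tub, set down gently and not dropped, so that each lid's spigot is inside the mouth and the disc sits fully seated and level on the rim. Leave the bowl and the tub standing where they are, and don't disturb the other things on the bench.

Things in the scene. Friction and masses are not known exactly. Their poses are not given: they have to be found in the camera images.
- glue_bowl: Round white glazed bowl with dried glue inside, open at the top, standing loose on the bench: 118 mm across the rim, 53 mm high, clear mouth about 100 mm across at the rim and 92 mm at 10 mm below it. Origin: centre of its underside, z up. When the large lid is seated, the lid's origin stands 43 mm above the bowl's.
- screw_tub: Round light grey plastic tub of screws, open at the top, standing loose on the bench: 69 mm across the rim, 48 mm high, clear mouth about 58 mm across at the rim and 56 mm at 10 mm below it. Origin: centre of its underside, z up. When the small lid is seated, the lid's origin stands 38 mm above the tub's.
- large_lid: Wooden lid, grip up: plywood disc 132 mm across, 9 mm thick; under it a round spigot 10 mm deep, tapering from 88 to 80 mm across, that drops into the bowl's mouth; on top, across the middle, a dark bar grip 70 mm long, 20 mm thick, 34 mm high. Origin: centre of the spigot's underside; x along the bar, z up; disc at z = 10 to 19 mm, bar 19 to 53 mm. About 160 g.
- small_lid: Wooden lid, grip up: plywood disc 82 mm across, 9 mm thick; under it a round spigot 10 mm deep, tapering from 52 to 44 mm across, that drops into the tub's mouth; on top, across the middle, a dark bar grip 56 mm long, 20 mm thick, 34 mm high. Origin: centre of the spigot's underside; x along the bar, z up; disc at z = 10 to 19 mm, bar 19 to 53 mm. About 90 g.
- large_lid_grip (a point): Point in the large lid's bar grip, 44 mm above the lid's origin, where the bar is taken from above; same axes as the lid (x along the bar, grip across y).
- small_lid_grip (a point): Point in the small lid's bar grip, 44 mm above the lid's origin, where the bar is taken from above; same axes as the lid (x along the bar, grip across y).
- tape_measure: Bystander: yellow and black tape measure, 38 x 79 x 63 mm, to the right of the work; origin at the centre of its underside.
- masking_tape: Bystander: roll of masking tape lying flat, 100 mm across, 25 mm high, to the left of the work; origin at the centre of its underside.
- chisel: Bystander: chisel with a yellow handle, 253 x 28 x 28 mm, lying at the right near the robot; origin at the centre of its underside, its length along y.
Mind the look-alikes: they are no part of the job. What is shaped like the large_lid but purple is not meant. Leave any orange look-alike of the small_lid alone.

How it is judged:
By the outcome, as a careful person would: the job done as asked, in the order asked, and still so for the second after the job is handed in, with the robot touching nothing.
It also fails if it takes over 72 s, if anything falls off the work surface, if the arm or the gripper's body presses on something with over 40 N, if the wrist force passes 120 N, or if a joint passes its speed limit or range.

ROBOT

A 6-joint arm with a two-finger parallel gripper is mounted at the origin on a cart in front of the work surface, level with it; the furniture and walls round the work are solid. World frame = base frame: x ahead of the robot, y to its left, z up, the work surface at z = 0. Lengths are in mm, angles in degrees, forces in N, time in s.
With the tool pointing down it reaches from about 300 to 850 mm from the base axis. Payload 4.2 kg.
Tool frame: the origin (TCP) lies midway between the tips of the shut fingers; the grasp point (between the pads) lies 19 mm behind it; z points along the fingers, y is the line along which they close (so a half turn about z gives the same grasp; the last joint's range is limited). The gripper opens to 91 mm and grips with 3 to 60 N. Pads are 32 mm wide; open, the fingers measure 118 mm over their backs; the gripper's body (76 mm by 178 mm) begins 60 mm behind the grasp point.
Start: joints at [-69.328, 18.312, 89.639, -0, 72.044, -1.146], TCP at [213.712, -533.83, 174.276] pointing down, gripper open.
Joint ranges: [-177.97, 177.97], [-48.28, 115.42], [12.27, 149.76], [-77.06, 257.06], [2.81, 150.46], [-146.56, 146.56]. Speed limits (degrees/s): [147.25, 147.25, 180, 180, 180, 180].

INTERFACE

Orientations are given as [roll, pitch, yaw] about the fixed x, y, z axes, in that order (R = Rz(yaw) Ry(pitch) Rx(roll)).
In Python, from workcell import state, grab_frame, camera_model, workorder gives the robot as it stands.
- The arm moves only by the tool carry_out, never from a script. Its argument "commands" is a list of rows, each a list of 7 numbers: the turn, a rotation vector about the tool's x, y, z in degrees, then the shift along the tool's x, y, z in mm, then the opening, from -1 (shut) to 1 (fully open). In form: [[ax, ay, az, dx, dy, dz, hand], ...]. A call has 1 to 20 rows; each row is the pose to reach, as a shift and turn from the pose commanded when the call began, along the tool's axes at that moment; what a row does not reach only later rows make up. A row lasts 1/10 s, in which the tool goes at most 50 mm and 8.59 degrees, less where a joint would pass 70% of its speed; a pose out of reach is approached as far as the arm can. A call with a gripper value outside its range is refused whole. The fingers move at their own pace and stop on an object; "force" is the grip in N (left out, the last holds). Time passes only in rows, so rows that repeat a pose let the fingers close. It gives the time, the measured TCP pose, the force, the opening and the grip force at its end, in the units of the state.
- state(): the state, without advancing time (a new reading comes with each control period).
- grab_frame(name): name is "side" or "top"; returns the picture (400x640x3 uint8, red, green, blue); there is no depth.
- camera_model(name): a dict with "fx", "fy", "cx", "cy" (pixels), "dist" ([k1, k2, p1, p2, k3] as OpenCV has them; the pictures are not rectified), "origin" and "rotation" of the camera in the world. Camera axes: x right, y up, looking along -z (the intrinsics and any distortion apply to the point x, -y, -z); pixel columns grow to the right and rows downward; lengths in mm; the calibration is good to about 2 mm. A picture is of the moment at which its call begins. camera_model takes no time and is no camera call.
- workorder.job_done(): hands the job in; it is judged then, once.
The state is a dict: "time_s": time; "qpos": joint angles; "qvel": joint speeds; "effort": joint torques, N m; "ee_pos": TCP position; "ee_rot": TCP orientation; "force": force on the tool from outside, world axes, zero at the start; "torque": the same for the moment, N m; "gripper_width": finger opening in mm; "gripper_force": force on a finger pad.
Only numpy, scipy, OpenCV 4.12 (cv2) and the standard library are available. Lean on these libraries where they do the work, as an engineer would, in place of code of your own. Each camera call takes 0.05 s, during which the arm holds its last target. There are 200 camera calls.

## Working session

There is one attempt and no reset: what is moved stays moved. The work goes in short steps, Python scripts to look and compute and a tool call to move; the robot and the scene stay as the last step left them, time stands still between calls to the robot, and variables do not carry over. Pictures are saved under pics/ and viewed, at most 10 in all, crops included, and the job is handed in when it is done.

Besides the shell and the picture viewer there is one more tool, called after "Emit:" as name(argument=value, ...) on one line, values as JSON. carry_out: Moves the arm, as the interface text tells. Its arguments: {"type":"object","properties":{"commands":{"type":"array"},"force":{"type":"number"}},"required":["commands"]}

```bash
mkdir -p pics; python3 - <<'E'
from workcell import state, grab_frame, camera_model
import cv2
s=state();print(s)
for n in("top","side"):
    cv2.imwrite(f"pics/{n}0.png",grab_frame(n)[:,:,::-1]);print(camera_model(n))
E
```

```text
{'time_s': 0.0, 'qpos': array([-6.93273111e+01,  1.83519432e+01,  8.97063419e+01,  9.05038340e-04,
        7.20432343e+01, -1.14542829e+00]), 'qvel': array([ 0.02917003, -0.04324299,  0.00205045,  0.04841759, -0.07932896,
        0.04081579]), 'effort': array([ 2.00866552e-04, -4.12466455e+01, -2.31970453e+01,  7.28727831e-02,
        4.57309652e-02, -1.70230164e-04]), 'ee_pos': array([ 213.51377898, -533.2722011 ,  173.41774666]), 'ee_rot': array([-1.79898518e+02, -2.88967237e-03,  2.18178348e+01]), 'force': array([0.06746954, 0.09331117, 0.82542977]), 'torque': array([ 0.00060103, -0.03809416,  0.02643273]), 'gripper_force': 0.0, 'gripper_width': 91.21136564547794}
{'fx': 434.4209979079263, 'fy': 434.4209979079263, 'cx': 322.7185094921306, 'cy': 204.25174388404741, 'dist': array([-0.07928604,  0.        ,  0.        ,  0.        ,  0.        ]), 'origin': array([ 282.25875007,   16.64440892, 1407.50930126]), 'rotation': array([  8.3810366 ,  -1.15566162, -89.87526263])}
{'fx': 392.5972082742592, 'fy': 392.5972082742592, 'cx': 318.594323306641, 'cy': 194.10201558469333, 'dist': array([-0.09821494,  0.        ,  0.        ,  0.        ,  0.        ]), 'origin': array([  391.71310731, -1168.4454889 ,   690.69420346]), 'rotation': array([61.84854368, -0.75111804, -2.63143638])}
```

View pics/top0.png

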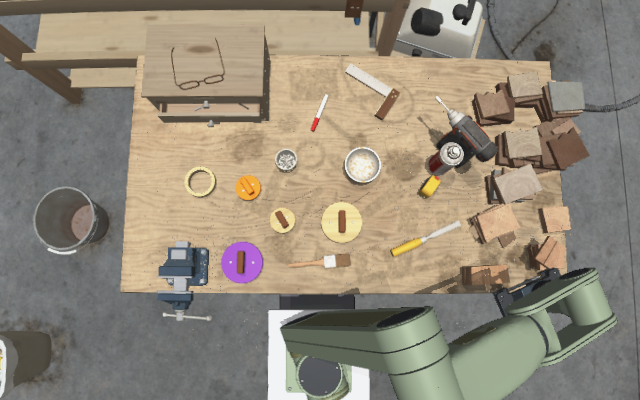

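View pics/side0.png

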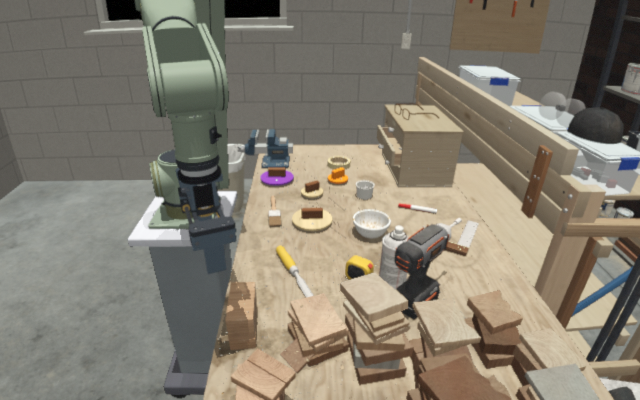

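Top picture: the disc candidates are plain wood at (342,222) (large), purple at (242,262), plain wood at (282,220) (small) and orange at (248,187). The plain wood ones fit the description. The bowl is at (362,165) and the tub at (286,160). I'll confirm these in an enlarged crop.

```bash
python3 - <<'E'
import cv2
a=cv2.imread("pics/top0.png")[140:250,258:393]
cv2.imwrite("pics/crop0.png",cv2.resize(a,None,fx=5,fy=5,interpolation=cv2.INTER_CUBIC))
a=cv2.imread("pics/side0.png")[170:250,280:400]
cv2.imwrite("pics/crop1.png",cv2.resize(a,None,fx=6,fy=6,interpolation=cv2.INTER_CUBIC))
E
```

```text
(no output)
```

View pics/crop0.png

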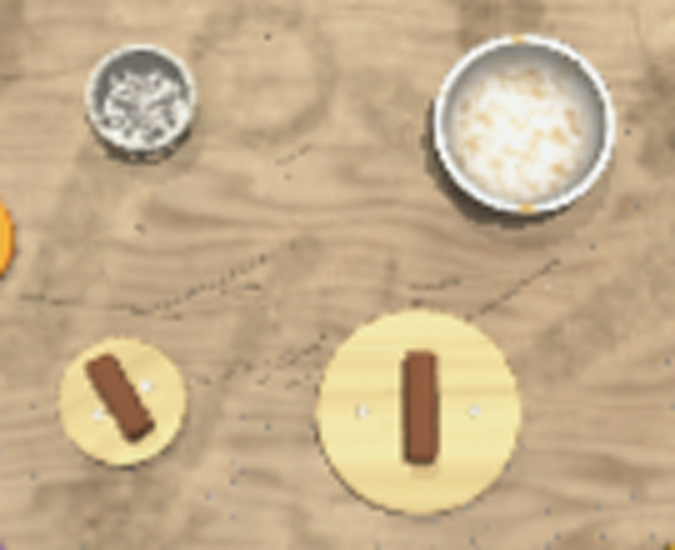

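View pics/crop1.png

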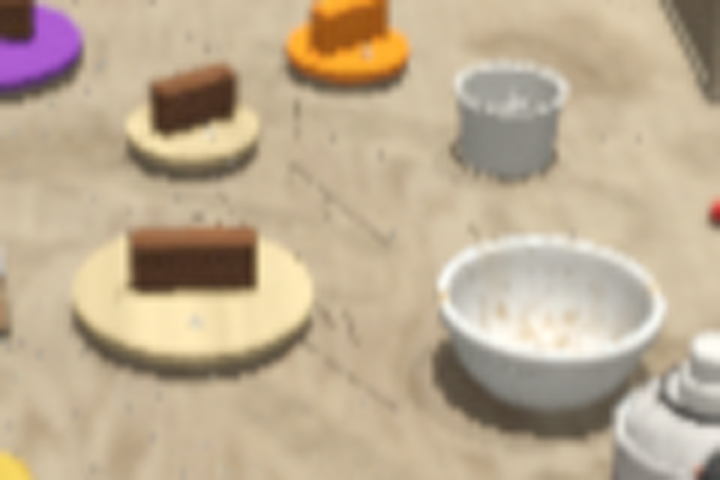

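Crop: the plain wood lids are confirmed, grip up with dark bars. The large one is at crop (419,411) with its bar upright, the small one at (122,401) with its bar tilted. The bowl rim centre is at (524,124) and the tub rim at (141,100). Next I fit model circles to these extents in both views.

```bash
cat > h.py <<'E'
import numpy as np, cv2
from scipy.optimize import least_squares
from scipy.spatial.transform import Rotation as R
from workcell import camera_model
C={n:camera_model(n) for n in("top","side")}
def proj(n,P):
    c=C[n]; Rm=R.from_euler("xyz",c["rotation"],degrees=True).as_matrix()
    p=(np.atleast_2d(P)-c["origin"])@Rm*[1,-1,-1]
    K=np.array([[c["fx"],0,c["cx"]],[0,c["fy"],c["cy"]],[0,0,1]])
    return cv2.projectPoints(p,np.zeros(3),np.zeros(3),K,c["dist"])[0][:,0]
def unproj(n,uv,z):
    return least_squares(lambda q:(proj(n,[q[0],q[1],z])[0]-uv),[450,0],x_scale=100).x
t=np.linspace(0,2*np.pi,180)
def circ(x,y,z,r): return np.c_[x+r*np.cos(t),y+r*np.sin(t),0*t+z]
def ext(n,x,y,z,r):
    p=proj(n,circ(x,y,z,r)); return np.array([p[:,0].min(),p[:,0].max(),p[:,1].min(),p[:,1].max()])
def cr(n,p):
    p=np.atleast_2d(p).astype(float)
    return (p+.5)/5-.5+[258,140] if n=="top" else (p+.5)/6-.5+[280,170]
E
python3 - <<'E'
from h import *
D={"bowl":(53,59,(434,615,34,215),(438,664,235,358)),"tub":(48,34.5,(86,196,45,153),(456,569,62,117)),
"large":(19,66,(316,522,308,512),(73,313,225,357)),"small":(19,41,(58,187,337,465),(126,261,98,168))}
for k,(z,r,a,b) in D.items():
    for n,e in(("top",a),("side",b)):
        q=cr(n,[[e[0],e[2]],[e[1],e[3]]]); e=np.r_[q[:,0],q[:,1]]
        s=least_squares(lambda v:ext(n,v[0],v[1],z,r)-e,[450,0],x_scale=100)
        print(k,n,s.x.round(1),"resid px",s.fun.round(1))
for k,P in {"large":[(402,351),(437,351),(437,465),(403,465)],"small":[(85,366),(108,353),(153,429),(133,442)]}.items():
    print(k,"bar top",[unproj("top",p,53).round(1) for p in cr("top",P)])
E
```

```text
bowl top [ 611.8 -137.6] resid px [-0.2  0.2  0.2 -0.2]
bowl side [ 611.  -142.4] resid px [-0.3  0.3  0.2 -0.2]
tub top [627.8 108.6] resid px [ 0.3 -0.3  0.4 -0.3]
tub side [628.4 102.4] resid px [-0.   0.   0.3 -0.3]
large top [431.3 -71.2] resid px [ 0.1 -0.1 -0.   0. ]
large side [428.4 -76.7] resid px [-0.3  0.3  0.4 -0.4]
small top [436.  119.4] resid px [ 0.1 -0.1  0.1 -0.1]
small side [434.2 104.7] resid px [ 0.1 -0.1  0.7 -0.6]
large bar top [array([464.5, -58.4]), array([464.6, -80.5]), array([392.7, -80.1]), array([392.6, -58.8])]
small bar top [array([454. , 140.8]), array([462.3, 126.5]), array([414.5,  97.6]), array([406.3, 110. ])]
```

Emit:
carry_out(commands=[[0,0,21.82,373,-349.7,54.3,1],[0,0,21.82,373,-349.7,54.3,1],[0,0,21.82,373,-349.7,54.3,1],[0,0,21.82,373,-349.7,54.3,1],[0,0,21.82,373,-349.7,54.3,1],[0,0,21.82,373,-349.7,54.3,1],[0,0,21.82,373,-349.7,54.3,1],[0,0,21.82,373,-349.7,54.3,1],[0,0,21.82,373,-349.7,54.3,1],[0,0,21.82,373,-349.7,54.3,1],[0,0,21.82,373,-349.7,54.3,1],[0,0,21.82,373,-349.7,54.3,1],[0,0,21.82,373,-349.7,54.3,1],[0,0,21.82,373,-349.7,54.3,1],[0,0,21.82,373,-349.7,54.3,1],[0,0,21.82,373,-349.7,54.3,1]])

```text
time_s: 1.7
ee_pos: [429.8, -71.4, 120.1]
ee_rot: [180.0, -0.0, -0.1]
force: [-0.5, 0.4, -0.1]
gripper_width: 91.1
gripper_force: 0.0
```

Emit:
carry_out(commands=[[0,0,0,0,0,30,1],[0,0,0,0,0,55,1],[0,0,0,0,0,75,1],[0,0,0,0,0,88,1],[0,0,0,0,0,95,1],[0,0,0,0,0,95,1],[0,0,0,0,0,95,1],[0,0,0,0,0,95,0],[0,0,0,0,0,95,-0.3],[0,0,0,0,0,95,-0.4],[0,0,0,0,0,95,-0.5],[0,0,0,0,0,95,-0.6],[0,0,0,0,0,95,-1],[0,0,0,0,0,95,-1],[0,0,0,0,0,95,-1],[0,0,0,0,0,95,-1],[0,0,0,0,0,95,-1],[0,0,0,0,0,95,-1]], force=25)

```text
time_s: 3.5
ee_pos: [430.0, -70.5, 24.9]
ee_rot: [180.0, 0.0, -0.0]
force: [0.1, 0.3, -0.1]
gripper_width: 6.0
gripper_force: 0.0
```

The opening is 6 mm with no grip force, so the bar is not between the fingers. I'll look.

```bash
python3 - <<'E'
from workcell import state, grab_frame
import cv2
s=state();print(s["gripper_width"],s["gripper_force"],s["ee_pos"])
a=grab_frame("top")[130:290,230:400,::-1];b=grab_frame("side")[130:260,240:400,::-1]
a=cv2.resize(a,(425,400),interpolation=2);b=cv2.resize(b,(370,300),interpolation=2)
b=cv2.copyMakeBorder(b,0,100,0,0,0)
cv2.imwrite("pics/g1.png",cv2.hconcat([a,b]))
E
```

```text
5.950276508954499 0.0 [430.02397983 -70.5457099   24.92761454]
```

View pics/g1.png

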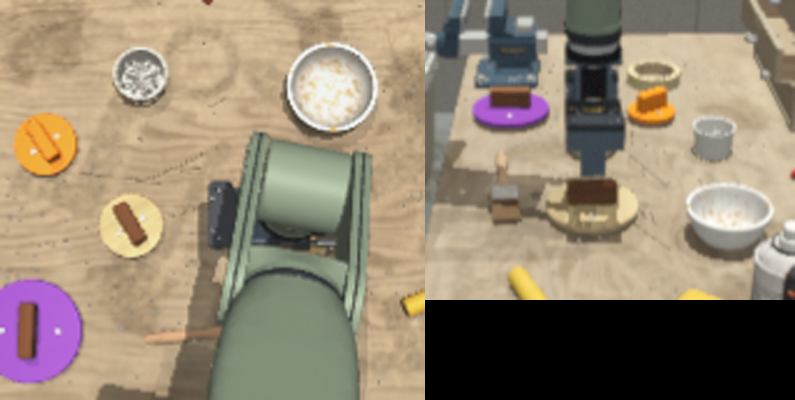

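The side view shows the shut fingers ending behind the bar, seen at crop (592,178), and the lid has not moved. I'll check where the calibration puts the TCP and the bar in that view.

```bash
python3 - <<'E'
from h import *
f=lambda p:(425+(p[0]-240)*370/160,(p[1]-130)*300/130)
for nm,P in {"TCP":[430,-70.5,25],"tcp+30":[430,-70.5,55],"bar near top edge centre":[430,-81,53],"bar bottom near":[430,-81,19],"tcp y-20":[430,-90,25],"tcp y+40":[430,-30,25]}.items():
    print(nm,proj("side",P)[0].round(1),np.round(f(proj("side",P)[0])),proj("top",P)[0].round(1))
E
python3 - <<'E'
import cv2
from workcell import grab_frame
a=grab_frame("side")[130:230,265:365,::-1]
cv2.imwrite("pics/g2.png",cv2.resize(a,None,fx=6,fy=6,interpolation=2))
E
```

```text
TCP [312.2 215.1] [592. 196.] [341.3 221.7]
tcp+30 [312.3 207.1] [592. 178.] [341.9 220.6]
bar near top edge centre [312.4 209.3] [592. 183.] [345.2 220.7]
bar bottom near [312.3 218.3] [592. 204.] [344.5 221.9]
tcp y-20 [312.4 218.2] [592. 204.] [347.4 221.7]
tcp y+40 [311.8 208.8] [591. 182.] [328.7 221.6]
```

View pics/g2.png

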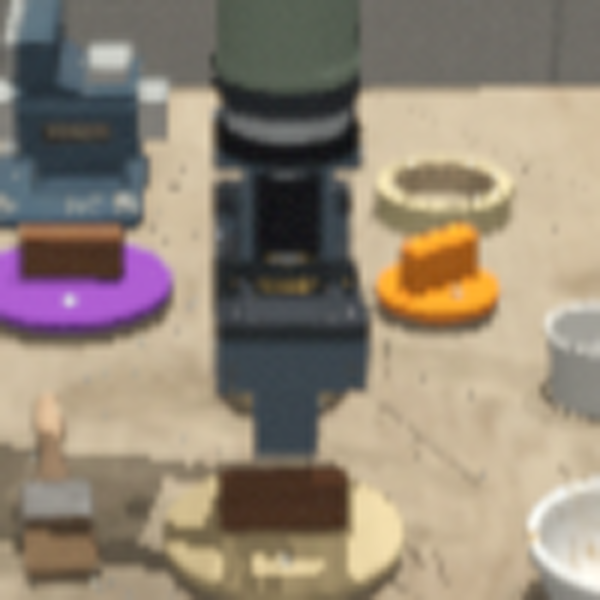

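The fingertip shows at g2 (285,455), so v is about 206, where the model expects about 216. I'll compare the gripper parts with their projections, now and in the first picture.

```bash
python3 - <<'E'
from h import *
from workcell import state
s=state(); print(s["qpos"].round(2),s["ee_pos"].round(1),s["ee_rot"].round(2),s["force"].round(1),s["gripper_width"])
g=lambda p:((p-[265,130]+.5)*6-.5).round()
for z in(25,45,65,85):
    P=np.array([[430,-83,z],[414,-83,z],[446,-83,z],[430,-70.5-89,z+79],[392,-70.5-89,z+79],[468,-70.5-89,z+79]])
    print(z,g(proj("side",P)).tolist())
print("start tcp side",proj("side",[213.7,-533.8,174.3]),"top",proj("top",[213.7,-533.8,174.3]))
print("start body",proj("side",[[213.7,-533.8,253],[213.7,-533.8,194]]))
import cv2
a=cv2.imread("pics/side0.png")[140:300,140:270]
cv2.imwrite("pics/s0c.png",cv2.resize(a,None,fx=3.7,fy=3.7,interpolation=2))
E
```

```text
[-1.0830e+01  1.5330e+01  1.1928e+02 -1.0000e-02  4.5390e+01  7.9180e+01] [430.  -70.6  24.9] [180.   0.  -0.] [ 0.2 -0.7 -1.8] 0.638188732606538
25 [[286.0, 525.0], [257.0, 525.0], [316.0, 524.0], [292.0, 469.0], [215.0, 470.0], [369.0, 469.0]]
45 [[287.0, 493.0], [257.0, 493.0], [316.0, 493.0], [293.0, 434.0], [215.0, 435.0], [370.0, 433.0]]
65 [[287.0, 461.0], [257.0, 461.0], [317.0, 460.0], [293.0, 398.0], [215.0, 399.0], [371.0, 398.0]]
85 [[287.0, 428.0], [257.0, 428.0], [317.0, 427.0], [293.0, 362.0], [214.0, 363.0], [372.0, 361.0]]
start tcp side [[214.09713281 271.17086437]] top [[506.31059008 291.74393886]]
start body [[209.29196351 239.4477774 ]
 [212.92542601 263.53145511]]
```

View pics/s0c.png

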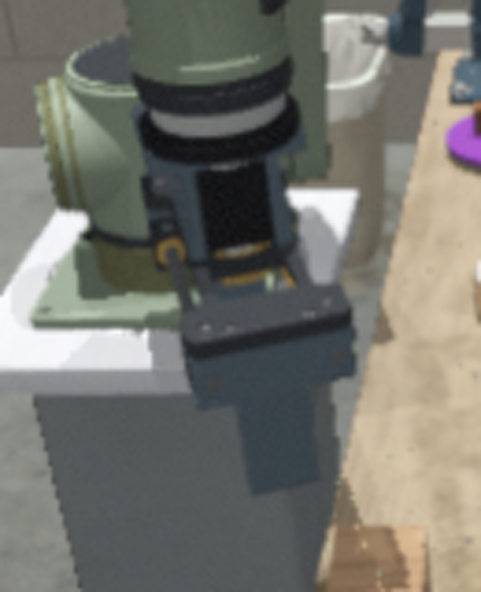

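The whole gripper appears about 43 mm higher than its reported z, while x and y agree. The start picture shows the same thing. It also explains why the fingers shut above the bar (tips at about 68, bar top at 53) without touching. I'll open and descend in guarded steps.

Emit:
carry_out(commands=[[0,0,0,0,0,0,1],[0,0,0,0,0,0,1],[0,0,0,0,0,0,1],[0,0,0,0,0,0,1],[0,0,0,0,0,0,1],[0,0,0,0,0,0,1],[0,0,0,0,0,0,1],[0,0,0,0,0,0,1],[0,0,0,0,0,0,1],[0,0,0,0,0,0,1],[0,0,0,0,0,5,1],[0,0,0,0,0,10,1],[0,0,0,0,0,15,1],[0,0,0,0,0,20,1],[0,0,0,0,0,25,1],[0,0,0,0,0,30,1],[0,0,0,0,0,30,1],[0,0,0,0,0,30,1]])

```text
time_s: 5.45
ee_pos: [430.0, -70.6, -5.2]
ee_rot: [180.0, 0.0, -0.0]
force: [0.0, 0.0, 0.2]
gripper_width: 91.1
gripper_force: 0.0
```

```bash
cat > tip.py <<'E'
# finger edge in side view: column profile near the finger
from h import *
from workcell import state, grab_frame
import sys
s=state(); x,y,z=s["ee_pos"]; w=s["gripper_width"]; print(s["ee_pos"].round(1),w,s["force"].round(1))
im=grab_frame("side").astype(int)
for o in(0,20,40,43,46,50): 
    print("offset",o,"near finger tip",proj("side",[x,y-w/2-13.5,z+o])[0].round(1))
u=int(round(proj("side",[x,y-w/2-13.5,z+43])[0][0])); v=int(proj("side",[x,y-w/2-13.5,z+43])[0][1])
for r in range(v-8,v+16): print(r,im[r,u].tolist())
E
python3 tip.py
```

```text
[430.  -70.6  -5.2] 91.06294841679042 [0.  0.  0.2]
offset 0 near finger tip [312.7 232.8]
offset 20 near finger tip [312.8 227.5]
offset 40 near finger tip [312.8 222.2]
offset 43 near finger tip [312.8 221.3]
offset 46 near finger tip [312.8 220.5]
offset 50 near finger tip [312.8 219.4]
213 [58, 67, 76]
214 [60, 69, 77]
215 [57, 67, 73]
216 [60, 69, 76]
217 [60, 69, 76]
218 [58, 69, 75]
219 [58, 68, 77]
220 [60, 69, 73]
221 [88, 85, 77]
222 [115, 105, 83]
223 [124, 114, 91]
224 [127, 115, 91]
225 [127, 112, 83]
226 [125, 110, 80]
227 [124, 110, 79]
228 [131, 116, 83]
229 [136, 120, 88]
230 [130, 116, 87]
231 [107, 95, 73]
232 [93, 83, 67]
233 [91, 81, 66]
234 [95, 84, 68]
235 [138, 122, 100]
236 [168, 150, 124]
```

The tip edge at v≈221 gives an offset of 44 mm, so the tip is at about 39. Going 12 mm further puts it at about 27, and then I grip.

Emit:
carry_out(commands=[[0,0,0,0,0,4,1],[0,0,0,0,0,8,1],[0,0,0,0,0,12,1],[0,0,0,0,0,12,1],[0,0,0,0,0,12,0],[0,0,0,0,0,12,-0.3],[0,0,0,0,0,12,-0.4],[0,0,0,0,0,12,-0.5],[0,0,0,0,0,12,-0.6],[0,0,0,0,0,12,-1],[0,0,0,0,0,12,-1],[0,0,0,0,0,12,-1],[0,0,0,0,0,12,-1],[0,0,0,0,0,12,-1],[0,0,0,0,0,12,-1]], force=25)

```text
time_s: 7.0
ee_pos: [430.0, -70.7, -17.1]
ee_rot: [180.0, -0.0, 0.0]
force: [0.8, -0.9, -0.1]
gripper_width: 19.8
gripper_force: 25.0
```

The bar is held: opening 19.8 mm at 25 N, and y matches the top estimate. Next I lift 80 mm, move over the bowl and start down.

Emit:
carry_out(commands=[[0,0,0,0,0,-5,-1],[0,0,0,0,0,-15,-1],[0,0,0,0,0,-35,-1],[0,0,0,0,0,-60,-1],[0,0,0,0,0,-80,-1],[0,0,0,15,6,-85,-1],[0,0,0,40,15,-85,-1],[0,0,0,70,26,-85,-1],[0,0,0,100,37,-85,-1],[0,0,0,130,48,-85,-1],[0,0,0,155,58,-85,-1],[0,0,0,172,64,-85,-1],[0,0,0,181,67.5,-85,-1],[0,0,0,181,67.5,-80,-1],[0,0,0,181,67.5,-74,-1],[0,0,0,181,67.5,-68,-1],[0,0,0,181,67.5,-65,-1],[0,0,0,181,67.5,-65,-1],[0,0,0,181,67.5,-65,-1]])

```text
time_s: 8.9
ee_pos: [610.9, -138.0, 48.1]
ee_rot: [180.0, -0.0, 0.0]
force: [1.3, -0.7, -2.1]
gripper_width: 19.8
gripper_force: 25.0
```

```bash
python3 - <<'E'
from h import *
from workcell import state, grab_frame
s=state();print(s["ee_pos"],s["force"],s["gripper_width"])
a=grab_frame("top")[130:240,300:420,::-1];b=grab_frame("side")[170:270,320:430,::-1]
a=cv2.resize(a,(400,367),interpolation=2);b=cv2.resize(b,(396,360),interpolation=2)
b=cv2.copyMakeBorder(b,0,7,0,0,0)
cv2.imwrite("pics/p1.png",cv2.hconcat([a,b]))
# expected, side crop: lid disc (origin z=65-17..) and bowl rim
e=ext("side",s["ee_pos"][0]+.5,s["ee_pos"][1],s["ee_pos"][2]+17+19,66);print("lid disc exp",(e-[320,320,170,170])*3.6+[400,400,0,0])
e=ext("side",611.5,-138,53,59);print("rim exp",(e-[320,320,170,170])*3.6+[400,400,0,0])
E
```

```text
[ 610.8558696  -137.96828649   48.05658759] [ 1.31449927 -0.71936448 -2.06979855] 19.810093110467104
lid disc exp [509.91705293 665.11370394 103.80938499 182.18396008]
rim exp [516.309654   653.3142905  137.78668665 209.57563139]
```

View pics/p1.png

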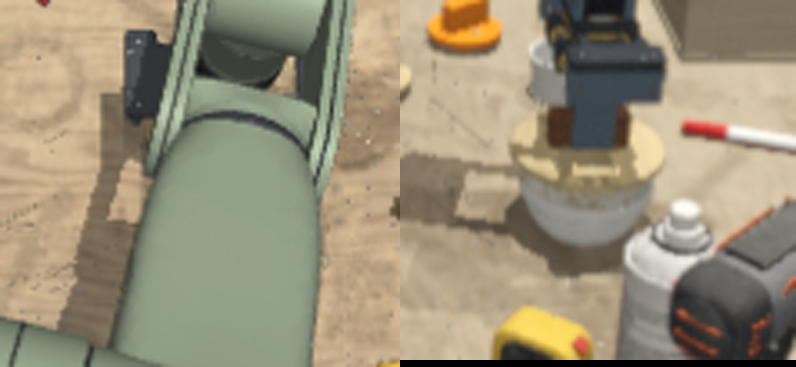

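Side view: the lid disc spans crop x 510–665 as expected, level and centred above the bowl rim. I lower slowly to just above seating.

Emit:
carry_out(commands=[[0,0,0,0,0,3,-1],[0,0,0,0,0,6,-1],[0,0,0,0,0,9,-1],[0,0,0,0,0,12,-1],[0,0,0,0,0,14,-1],[0,0,0,0,0,16,-1],[0,0,0,0,0,18,-1],[0,0,0,0,0,19,-1],[0,0,0,0,0,20,-1],[0,0,0,0,0,20,-1],[0,0,0,0,0,20,-1]])

```text
time_s: 10.1
ee_pos: [611.1, -138.0, 28.0]
ee_rot: [180.0, -0.0, 0.0]
force: [-0.1, -0.2, -2.7]
gripper_width: 19.9
gripper_force: 25.0
```

Emit:
carry_out(commands=[[0,0,0,0,0,0.5,-1],[0,0,0,0,0,1,-1],[0,0,0,0,0,1.5,-1],[0,0,0,0,0,1.5,-1],[0,0,0,0,0,1.5,-1]])

```text
time_s: 10.6
ee_pos: [611.0, -138.1, 26.4]
ee_rot: [180.0, 0.0, -0.0]
force: [-0.6, -0.9, -1.3]
gripper_width: 20.0
gripper_force: 25.0
```

Emit:
carry_out(commands=[[0,0,0,0,0,0.5,-1],[0,0,0,0,0,0.5,-1],[0,0,0,0,0,0.5,-1]])

```text
time_s: 10.9
ee_pos: [611.1, -138.1, 26.0]
ee_rot: [180.0, -0.0, -0.0]
force: [-0.3, -0.6, -1.3]
gripper_width: 19.8
gripper_force: 25.0
```

Emit:
carry_out(commands=[[0,0,0,0,0,0.5,-1],[0,0,0,0,0,0.5,-1],[0,0,0,0,0,0.5,-1]])

```text
time_s: 11.2
ee_pos: [611.1, -138.1, 26.0]
ee_rot: [180.0, -0.0, -0.0]
force: [-0.8, 0.3, 3.7]
gripper_width: 19.9
gripper_force: 25.0
```

Contact (+3.7 N) came right at the expected 26, so the large lid is seated. Now release and rise.

Emit:
carry_out(commands=[[0,0,0,0,0,0,-0.5],[0,0,0,0,0,0,-0.4],[0,0,0,0,0,0,-0.2],[0,0,0,0,0,0,0.2],[0,0,0,0,0,0,0.6],[0,0,0,0,0,0,0.6],[0,0,0,0,0,0,0.6],[0,0,0,0,0,0,0.6],[0,0,0,0,0,-5,0.6],[0,0,0,0,0,-15,0.6],[0,0,0,0,0,-40,0.6],[0,0,0,0,0,-70,0.6],[0,0,0,0,0,-100,1],[0,0,0,0,0,-100,1]])

```text
time_s: 12.6
ee_pos: [614.4, -138.9, 131.4]
ee_rot: [179.8, -0.6, -0.0]
force: [0.6, -0.4, 0.5]
gripper_width: 86.4
gripper_force: 0.0
```

Emit:
carry_out(commands=[[0,0,-4,-20,-30,0,1],[0,0,-9,-50,-73,0,1],[0,0,-14,-80,-117,5,1],[0,0,-19,-110,-160,15,1],[0,0,-24,-135,-197,30,1],[0,0,-28,-155,-226,45,1],[0,0,-31,-169,-247,57,1],[0,0,-32,-175.7,-257,65.5,1],[0,0,-32,-175.7,-257,65.5,1],[0,0,-32,-175.7,-257,65.5,1],[0,0,-32,-175.7,-257,65.5,1]])

```text
time_s: 13.7
ee_pos: [436.9, 118.3, 60.5]
ee_rot: [179.9, -0.1, 31.9]
force: [0.3, -0.7, -0.0]
gripper_width: 91.0
gripper_force: 0.0
```

```bash
python3 - <<'E'
from workcell import state, grab_frame
import cv2
s=state();print(s["ee_pos"],s["ee_rot"])
a=grab_frame("top")[130:240,258:393,::-1];b=grab_frame("side")[150:260,280:400,::-1]
a=cv2.resize(a,(405,330),interpolation=2);b=cv2.resize(b,(360,330),interpolation=2)
cv2.imwrite("pics/p2.png",cv2.hconcat([a,b]))
E
```

```text
[436.92360034 118.28172869  60.54795944] [ 1.79942693e+02 -9.76999888e-02  3.18971632e+01]
```

View pics/p2.png

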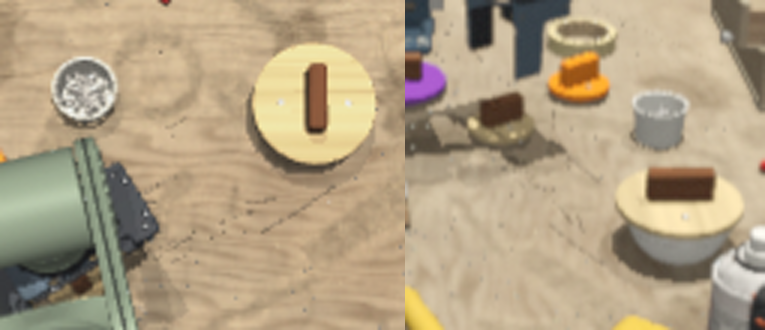

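The large lid sits level on the bowl. I check the finger heights numerically: the near fingertip bottom is at crop (528,77), so u≈321, v≈176.

```bash
python3 - <<'E'
from h import *
a=np.radians(32)
for o in(0,40,44,48):
  for d in(52,-52):
    print(o,d,proj("side",[436+d*np.sin(a),119-d*np.cos(a),60.5+o])[0].round(1))
E
```

```text
0 52 [320.4 185.2]
0 -52 [304.5 174.7]
40 52 [320.6 175. ]
40 -52 [304.5 164.9]
44 52 [320.6 174. ]
44 -52 [304.5 163.9]
48 52 [320.6 172.9]
48 -52 [304.5 162.9]
```

The offset is about the same (40–44). Descend to -17 as before, in two guarded parts.

Emit:
carry_out(commands=[[0,0,0,0,0,15,1],[0,0,0,0,0,35,1],[0,0,0,0,0,52,1],[0,0,0,0,0,64,1],[0,0,0,0,0,70,1],[0,0,0,0,0,72,1],[0,0,0,0,0,72,1],[0,0,0,0,0,72,1]])

```text
time_s: 14.6
ee_pos: [436.0, 119.0, -11.5]
ee_rot: [180.0, -0.1, 32.0]
force: [0.7, 0.0, 0.4]
gripper_width: 91.1
gripper_force: 0.0
```

Emit:
carry_out(commands=[[0,0,0,0,0,2.5,1],[0,0,0,0,0,5,1],[0,0,0,0,0,5,0],[0,0,0,0,0,5,-0.3],[0,0,0,0,0,5,-0.4],[0,0,0,0,0,5,-0.5],[0,0,0,0,0,5,-0.6],[0,0,0,0,0,5,-1],[0,0,0,0,0,5,-1],[0,0,0,0,0,5,-1],[0,0,0,0,0,5,-1],[0,0,0,0,0,5,-1],[0,0,0,0,0,5,-1]], force=25)

```text
time_s: 15.9
ee_pos: [435.4, 118.9, -17.1]
ee_rot: [180.0, -0.0, 32.0]
force: [0.2, 0.1, -1.0]
gripper_width: 19.8
gripper_force: 25.0
```

Emit:
carry_out(commands=[[0,0,0,0,0,-5,-1],[0,0,0,0,0,-15,-1],[0,0,0,0,0,-35,-1],[0,0,0,0,0,-60,-1],[0,0,0,0,0,-80,-1],[0,0,0,14,10,-80,-1],[0,0,0,35,24.6,-80,-1],[0,0,0,60,42,-80,-1],[0,0,0,86,60.5,-80,-1],[0,0,0,112,79,-80,-1],[0,0,0,135,95,-80,-1],[0,0,0,150,105.5,-80,-1],[0,0,0,157.6,110.9,-80,-1],[0,0,0,157.6,110.9,-72,-1],[0,0,0,157.6,110.9,-65,-1],[0,0,0,157.6,110.9,-60,-1],[0,0,0,157.6,110.9,-58,-1],[0,0,0,157.6,110.9,-58,-1],[0,0,0,157.6,110.9,-58,-1]])

```text
time_s: 17.8
ee_pos: [627.7, 108.5, 41.2]
ee_rot: [180.0, -0.0, 32.0]
force: [0.0, -0.4, -0.5]
gripper_width: 20.0
gripper_force: 25.0
```

```bash
python3 - <<'E'
from h import *
from workcell import state, grab_frame
s=state();print(s["ee_pos"],s["force"])
x,y,z=s["ee_pos"]
b=grab_frame("side")[150:220,330:400,::-1]
b=cv2.resize(b,(595,595),interpolation=2)
f=lambda e:((e-[330,330,150,150]+.5)*8.5-.5).round()
print("lid disc top exp",f(ext("side",x,y,z+17+19,41)),"bottom",f(ext("side",x,y,z+17+10,41)))
print("spigot bottom",f(ext("side",x,y,z+17,22)));print("rim (top-fit)",f(ext("side",628.3,108.5,48,34.5)))
cv2.imwrite("pics/p3.png",b)
E
```

```text
[627.65284934 108.45787294  41.15387989] [ 0.00192524 -0.44018991 -0.51228375]
lid disc top exp [206. 398. 189. 272.] bottom [205. 397. 207. 291.]
spigot bottom [248. 350. 247. 292.]
rim (top-fit) [219. 379. 255. 327.]
```

View pics/p3.png

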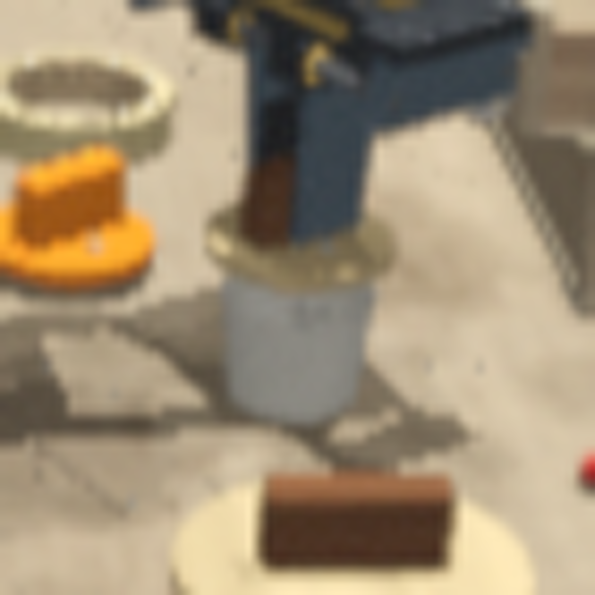

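Side view: the disc spans x 205–396 as expected, centred over the tub (225–372). Lower gently.

Emit:
carry_out(commands=[[0,0,0,0,0,2,-1],[0,0,0,0,0,4,-1],[0,0,0,0,0,6,-1],[0,0,0,0,0,8,-1],[0,0,0,0,0,10,-1],[0,0,0,0,0,11,-1],[0,0,0,0,0,12,-1],[0,0,0,0,0,13,-1],[0,0,0,0,0,13,-1],[0,0,0,0,0,13,-1]])

```text
time_s: 18.85
ee_pos: [627.8, 108.4, 28.0]
ee_rot: [180.0, -0.0, 32.0]
force: [0.4, 1.2, -0.5]
gripper_width: 20.0
gripper_force: 25.0
```

Emit:
carry_out(commands=[[0,0,0,0,0,1,-1],[0,0,0,0,0,2,-1],[0,0,0,0,0,3,-1],[0,0,0,0,0,4,-1],[0,0,0,0,0,4,-1]])

```text
time_s: 19.35
ee_pos: [627.6, 108.4, 23.7]
ee_rot: [-180.0, 0.0, 32.0]
force: [0.4, 0.4, -1.8]
gripper_width: 20.1
gripper_force: 25.0
```

Emit:
carry_out(commands=[[0,0,0,0,0,1,-1],[0,0,0,0,0,1.5,-1],[0,0,0,0,0,2,-1],[0,0,0,0,0,2,-1],[0,0,0,0,0,2,-1]])

```text
time_s: 19.85
ee_pos: [627.8, 108.4, 21.9]
ee_rot: [180.0, 0.0, 32.0]
force: [0.6, 0.2, -0.5]
gripper_width: 20.1
gripper_force: 25.0
```

Command z is 22, with seating expected at 21 and no side force.

Emit:
carry_out(commands=[[0,0,0,0,0,0.4,-1],[0,0,0,0,0,0.8,-1],[0,0,0,0,0,0.8,-1],[0,0,0,0,0,0.8,-1]])

```text
time_s: 20.25
ee_pos: [627.8, 108.4, 21.3]
ee_rot: [180.0, -0.0, 32.0]
force: [-1.6, 0.9, 0.2]
gripper_width: 20.1
gripper_force: 25.0
```

Emit:
carry_out(commands=[[0,0,0,0,0,0.3,-1],[0,0,0,0,0,0.6,-1],[0,0,0,0,0,0.6,-1]])

```text
time_s: 20.55
ee_pos: [627.9, 108.4, 21.3]
ee_rot: [180.0, -0.0, 32.0]
force: [-1.4, -0.2, 4.2]
gripper_width: 19.9
gripper_force: 25.0
```

Contact (+4.2 N) came at the seating height. Release, rise and pull back for a look.

Emit:
carry_out(commands=[[0,0,0,0,0,0,-0.5],[0,0,0,0,0,0,-0.4],[0,0,0,0,0,0,-0.2],[0,0,0,0,0,0,0.2],[0,0,0,0,0,0,0.6],[0,0,0,0,0,0,0.6],[0,0,0,0,0,0,0.6],[0,0,0,0,0,0,0.6],[0,0,0,0,0,-5,0.6],[0,0,0,0,0,-15,0.6],[0,0,0,0,0,-40,0.6],[0,0,0,0,0,-70,0.6],[0,0,0,0,0,-100,0.6],[0,0,0,-30,0,-110,0.6],[0,0,0,-70,0,-110,0.6],[0,0,0,-110,0,-110,0.6],[0,0,0,-140,0,-110,0.6],[0,0,0,-160,0,-110,0.6],[0,0,0,-160,0,-110,0.6],[0,0,0,-160,0,-110,0.6]])

```text
time_s: 22.55
ee_pos: [493.0, 23.7, 131.6]
ee_rot: [179.9, -0.1, 32.0]
force: [1.1, -1.3, 0.9]
gripper_width: 72.8
gripper_force: 0.0
```

```bash
python3 - <<'E'
from h import *
from workcell import grab_frame
T=grab_frame("top");S=grab_frame("side")
cv2.imwrite("pics/endtop.png",T[:,:,::-1]);cv2.imwrite("pics/endside.png",S[:,:,::-1])
# wood-colour mask fit of the lid discs against the seated pose
for n,I in(("top",T),("side",S)):
    h=cv2.cvtColor(I,cv2.COLOR_RGB2HSV)
    for k,x,y,z,r in(("large",611.3,-138,62,66),("small",628,108.5,57,41)):
        e=ext(n,x,y,z,r);a,b,c,d=np.round(e).astype(int)
        w=h[c-8:d+12,a-10:b+11]; m=cv2.inRange(w,(20,70,150),(32,160,255))
        m=cv2.morphologyEx(m,cv2.MORPH_CLOSE,np.ones((5,5)))
        q=max(cv2.findContours(m,0,2)[0],key=cv2.contourArea); bx=cv2.boundingRect(q)
        print(n,k,"exp top-face",e.round(1),"seen",bx[0]+a-10,bx[0]+bx[2]+a-11,bx[1]+c-8,bx[1]+bx[3]+c-9)
E
```

```text
top large exp top-face [342.3 383.6 143.8 184.2] seen 342 382 144 183
top small exp top-face [272.8 298.5 146.2 171.1] seen 273 282 149 170
side large exp top-face [350.1 392.9 204.8 227. ] seen 350 392 207 229
side small exp top-face [353.6 376.1 176.6 186.6] seen 354 375 179 188
```

Both discs are where the seated pose puts them: x edges match, and the side view shows the same known ~2 px row bias for both lids. The contact heights were also as expected. Handing in.

```bash
python3 -c "
from workcell import workorder
print(workorder.job_done())"
```

```text
the job is handed in; nothing more can be done
None
```

I put the large lid on the glue bowl and the small lid on the screw tub, each set down gently until it touched at its expected seated height, then handed the job in at about 22.7 s; I checked the end state only numerically against the seated pose because my 10 picture views were used up, and the first grasp had closed above the large lid's bar because the gripper sits about 44 mm higher than its reported z.

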